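Load the table caddy from the pantry worktop

ROBOT

A 6-joint arm with a two-finger parallel gripper is mounted at the origin on a cart in front of the work surface, level with it; the furniture and walls round the work are solid. World frame = base frame: x ahead of the robot, y to its left, z up, the work surface at z = 0. Lengths are in m, angles in rad, forces in N, time in s.
With the tool pointing down it reaches from about 0.3 to 0.775 m from the base axis. Payload 14.6 kg.
Tool frame: the origin (TCP) lies between the finger pads; the fingertips stand 22 mm ahead of it and the grasp point (between the pads) lies 3 mm ahead of it; z points along the fingers, y is the line along which they close (so a half turn about z gives the same grasp; the last joint's range is limited). The gripper opens to 85 mm and grips with 20 to 120 N. Pads are 22 mm wide; open, the fingers measure 114 mm over their backs; the gripper's body (76 mm by 85 mm) begins 54 mm behind the grasp point. The pads swing forward as they close: fully open they stand 13 mm farther back than shut.
Start: joints at [1.192, 0.3, 1.521, -0, 1.321, -0.067], TCP at [0.169, 0.523, 0.217] pointing down, gripper open.
Joint ranges: [-3.03, 3.03], [-0.79, 2.21], [0.23, 2.52], [-1.04, 4.18], [0, 3.07], [-2.55, 2.55]. Speed limits (rad/s): [2.22, 2.22, 2.57, 3.14, 3.14, 3.14].

INTERFACE

Orientations are given as a 3x3 rotation matrix whose columns are the frame's x, y, z axes.
In Python, from station import sense, cams, arm, finder gives the robot as it stands. The module is installed in compiled form; this text tells all that it offers.
- The arm moves only by the tool drive_tool, never from a script. Its argument "targets" is text: rows parted by semicolons, each of 5 numbers parted by spaces: the shift along the tool's x, y, z each as a share of 15 cm, from -1 to 1, then the turn about the tool's z as a share of 60 degrees, from -1 to 1, then the opening, from -1 (shut) to 1 (fully open). In form: tx ty tz roll claw; .... A call has 1 to 12 rows; each row is the pose to reach, as a shift and turn from the pose commanded when the call began, along the tool's axes at that moment; what a row does not reach only later rows make up. A row lasts 1/10 s, in which the tool goes at most 50 mm and 8.59 degrees, less where a joint would pass 70% of its speed; a pose out of reach is approached as far as the arm can. A call with a number of a shift or a turn outside -1 to 1 is refused whole. A call with a gripper value outside its range is refused whole. The fingers move at their own pace and stop on an object; "squeeze" is the grip in N (left out, the last holds). Time passes only in rows, so rows that repeat a pose let the fingers close. It gives the time, the measured TCP pose, the force, the opening and the grip force at its end, in the units of the state.
- sense(): the state, without advancing time (a new reading comes with each control period).
- cams.read_camera(name): name is "scene" or "top"; returns a dict with "pixels" (400x640x3 uint8, blue, green, red), "depth" (400x640 float32, m along the optical axis (not along the pixel's ray), 0 where there is no reading), "fx", "fy", "cx", "cy" (pixels), "R" (3x3) and "t" (3): a world point X has camera coordinates R X + t. Camera axes: x right, y down, z forward; pixel columns grow to the right and rows downward; lengths in m; the calibration is good to about 2 mm. A picture is of the moment at which its call begins.
- arm.close_job(): hands the job in; it is judged then, once.
Trained networks look in a picture, given as the dict that the camera call returned (one of the last four; its "shot" number tells which), for a name from the list of things; names that differ only in an ending like _2 or _b are one class to them, and where a whole thing is asked for, a point or a joint stands for the part that bears it (a point fixed in the world has none). Each returns a list of dicts, best first, with "p" (0 to 1); they miss things now and then, are a little off and sometimes report something else, mostly with a low value. They report only what shows in the picture. A call takes as long as a camera call.
- finder.silhouettes(picture, thing): "region" (400x640 bool, what is visible of it) and "at" ([column, row] in pixels, amid what is visible of it).
- finder.mark_of(picture, thing): "at" ([column, row] in pixels: a listed point, or the origin of a listed thing).
The state is a dict: "time_s": time; "qpos": joint angles; "joint_vel": joint speeds; "effort": joint torques, N m; "tool_pos": TCP position; "ee_rot": TCP orientation; "ft_force": force on the tool from outside, world axes, zero at the start; "torque": the same for the moment, N m; "width": opening from 0.0 (shut) to 1.0 (fully open); "grasp_force": force on a finger pad.
Only numpy, scipy, OpenCV 4.12 (cv2) and the standard library are available. Lean on these libraries where they do the work, as an engineer would, in place of code of your own. Each camera call takes 0.05 s, during which the arm holds its last target. There are 200 camera calls.

TASK

Load the round wooden table caddy for breakfast: stand the pepper mill, the salt shaker and the jam jar (the one with the pale lid) upright in the caddy, each fully down in the cup whose hole is made for its size. Set them down gently, do not drop or tip them, and leave the spice jars and the taller, dark-lidded nut butter jar standing where they are.

Things in the scene. Friction and masses are not known exactly. Their poses are not given: they have to be found in the camera images.
- pepper_mill: tall turned dark-wood pepper mill, 170 mm high, round, stands upright. Foot 58 mm in diameter; head between 123 and 159 mm above the foot, 49 mm across, with a 12 mm metal knob on top. Origin: centre of its underside, z up. 0.18 kg
- salt_shaker: small clear-glass salt shaker, white salt inside, grey domed metal cap, round, 44 mm in diameter, 90 mm high. Origin: centre of its underside, z up. 0.1 kg
- jam_jar: short glass jar of pink-red jam with a pale lid, round, body 66 mm in diameter, 99 mm high, lid 64 mm across over the top 11 mm. Origin: centre of its underside, z up. 0.42 kg
- caddy: fixed round wooden table caddy: dark base disc 192 mm across and 8 mm thick carrying three pale turned wooden cups, rims 44 mm above the worktop, centres 50 mm from the disc's axis at 90 (wide), 210 (middle) and 330 degrees (narrow) from its x axis. At +x and -x, 90 mm from the axis, stands a steel hoop 48 mm wide along y, 55 mm high. Origin: disc centre, underside, z up
- hole_wide (a point): centre of the inner floor of the cup with the widest hole: bore 76 mm, mouth flared to 86 mm over the top 5 mm; floor 12 mm above the worktop, 32 mm below the cup's rim. Cup 90 mm across outside. Axes as the caddy's
- hole_middle (a point): centre of the inner floor of the cup with the middle hole: bore 64 mm, mouth flared to 74 mm over the top 5 mm; floor 12 mm above the worktop, 32 mm below the cup's rim. Cup 78 mm across outside. Axes as the caddy's
- hole_narrow (a point): centre of the inner floor of the cup with the narrowest hole: bore 52 mm, mouth flared to 62 mm over the top 5 mm; floor 12 mm above the worktop, 32 mm below the cup's rim. Cup 66 mm across outside. Axes as the caddy's
- spice_jar: spice jar, 46 mm in diameter, 105 mm high, green screw cap with a gold-coloured top, brown label, look-alike of the salt shaker; stays where it is. Origin: centre of its underside
- spice_jar_white: spice jar, 43 mm in diameter, 100 mm high, white cap with a green top, green label, look-alike of the salt shaker; stays where it is. Origin: centre of its underside
- nut_butter_jar: glass jar of tan nut butter with a dark lid, 68 x 76 mm, 112 mm high, look-alike of the jam jar but taller; stays where it is. Origin: centre of its underside

How it is judged:
At the end, for the whole second after the job is handed in: The mill is in the cup of hole_middle, the shaker in hole_narrow, the jam jar in hole_wide: each within 10 mm of the hole's axis and 5 mm of its floor, upright within 0.1 rad, at rest. Both spice jars and the nut butter jar stand upright within 30 mm of where they stood (horizontal distance between pepper_mill and hole_middle below 0.01 m and z of pepper_mill in the frame of hole_middle below 0.005 m and angle between each of pepper_mill, salt_shaker, jam_jar, spice_jar, spice_jar_white, nut_butter_jar's own z axis and vertical below 0.1 rad and linear speed of each of pepper_mill, salt_shaker, jam_jar below 0.02 m/s and horizontal distance between salt_shaker and hole_narrow below 0.01 m and z of salt_shaker in the frame of hole_narrow below 0.005 m and horizontal distance between jam_jar and hole_wide below 0.01 m and z of jam_jar in the frame of hole_wide below 0.005 m and distance of each of spice_jar, spice_jar_white, nut_butter_jar from where it was at the start of the episode below 0.03 m); the robot touches nothing.
It fails at once if a look-alike (a spice jar or the nut butter jar) was carried off or pushed more than 30 mm (distance of any of spice_jar, spice_jar_white, nut_butter_jar from where it was at the start of the episode above 0.03 m).
It fails at once if the mill, the shaker or the jam jar was tipped over (more than 0.6 rad) (angle between any of pepper_mill, salt_shaker, jam_jar's own z axis and vertical above 0.6 rad).
It fails at once if the mill, the shaker or the jam jar was dropped (in free fall with its foot more than 60 mm above the worktop) ((height (world z) of pepper_mill above 0.06 m and contact force between pepper_mill and anything else below 0.02 N) or (height (world z) of salt_shaker above 0.06 m and contact force between salt_shaker and anything else below 0.02 N) or (height (world z) of jam_jar above 0.06 m and contact force between jam_jar and anything else below 0.02 N)).
It also fails if it takes over 80 s, if anything falls off the work surface, if the arm or the gripper's body presses on something with over 40 N, if the wrist force passes 120 N, or if a joint passes its speed limit or range.

## Working session

There is one attempt and no reset: what is moved stays moved. The work goes in short steps, Python scripts to look and compute and a tool call to move; the robot and the scene stay as the last step left them, time stands still between calls to the robot, and variables do not carry over. Pictures are saved under pics/ and viewed, at most 17 in all, crops included, and the job is handed in when it is done.

Besides the shell and the picture viewer there is one more tool, called as name(argument=value, ...) on one line, values as JSON. drive_tool: Moves the arm, as the interface text tells. Shift numbers are shares of 15 cm and turn numbers shares of 60 degrees, none past 1 either way. Its arguments: {"type":"object","properties":{"targets":{"type":"string"},"squeeze":{"type":"number"}},"required":["targets"]}

```bash
mkdir -p pics; cat > h.py <<'E'
import numpy as np, cv2
from station import sense, cams, arm, finder
def pts(c):
    d=c["depth"]; v,u=np.mgrid[0:400,0:640]
    P=np.stack([(u-c["cx"])/c["fx"]*d,(v-c["cy"])/c["fy"]*d,d],-1)
    W=(P-np.array(c["t"]))@np.array(c["R"])
    W[d<=0]=np.nan
    return W
def fit(xy,r=None):
    A=np.c_[2*xy,np.ones(len(xy))]; s=np.linalg.lstsq(A,(xy**2).sum(1),rcond=None)[0]
    return s[:2],np.sqrt(s[2]+s[0]**2+s[1]**2)
E
python3 - <<'E'
from h import *
s=sense(); print(s["time_s"],s["tool_pos"],np.round(s["ee_rot"],3),s["width"])
for n in ["top","scene"]:
    c=cams.read_camera(n); cv2.imwrite(f"pics/{n}0.png",c["pixels"])
    W=pts(c); np.save(n+"0.npy",W)
    print(n,"cam",-np.array(c["R"]).T@c["t"],c["fx"])
    for t in ["pepper_mill","salt_shaker","jam_jar","caddy","spice_jar","spice_jar_white","nut_butter_jar"]:
        for r in finder.silhouettes(c,t)[:2]:
            w=W[r["region"]]; w=w[~np.isnan(w[:,0])]
            if len(w)<5: continue
            zt=np.percentile(w[:,2],97); k=w[w[:,2]>zt-.012]
            print(t,round(r["p"],2),np.round(r["at"]),len(w),"med",np.round(np.median(w,0),3),"ztop",round(zt,3),"topc",np.round((k.min(0)+k.max(0))/2,3))
    for t in ["hole_wide","hole_middle","hole_narrow"]:
        for r in finder.mark_of(c,t)[:1]:
            u,v=r["at"]; print(t,round(r["p"],2),np.round(r["at"]),np.round(W[int(v),int(u)],3))
E
```

```text
0.0 [0.16863636 0.52324503 0.21599593] [[-0.952  0.307 -0.   ]
 [ 0.307  0.952 -0.001]
 [ 0.    -0.001 -1.   ]] 1.0037091454539628
top cam [0.33503241 0.25640645 1.12560615] 518.6275068706891
pepper_mill 0.69 [348. 255.] 628 med [0.375 0.232 0.151] ztop 0.168 topc [0.376 0.229 0.164]
pepper_mill 0.64 [424. 214.] 6229 med [0.462 0.066 0.011] ztop 0.046 topc [0.456 0.066 0.047]
salt_shaker 0.84 [297. 271.] 311 med [0.355 0.33  0.083] ztop 0.09 topc [0.356 0.333 0.086]
salt_shaker 0.38 [292. 228.] 984 med [0.437 0.343 0.097] ztop 0.101 topc [0.441 0.346 0.097]
jam_jar 0.76 [288. 228.] 953 med [0.437 0.342 0.097] ztop 0.101 topc [0.44  0.346 0.097]
spice_jar 0.77 [332. 213.] 503 med [0.459 0.26  0.103] ztop 0.108 topc [0.464 0.259 0.103]
spice_jar_white 0.88 [353. 142.] 539 med [0.609 0.21  0.097] ztop 0.102 topc [0.618 0.21  0.097]
spice_jar_white 0.67 [296. 269.] 336 med [0.355 0.33  0.081] ztop 0.09 topc [0.356 0.333 0.086]
nut_butter_jar 0.93 [221. 198.] 1300 med [0.501 0.479 0.109] ztop 0.114 topc [0.506 0.486 0.109]
hole_wide 0.91 [416. 234.] [0.425 0.081 0.013]
hole_middle 0.6 [44
[... 236 characters left out ...]
]
salt_shaker 0.8 [347. 230.] 1114 med [0.345 0.348 0.046] ztop 0.088 topc [0.354 0.338 0.083]
jam_jar 0.71 [306. 220.] 1473 med [0.418 0.37  0.044] ztop 0.098 topc [0.324 0.449 0.176]
caddy 0.63 [411. 181.] 1771 med [0.414 0.098 0.021] ztop 0.093 topc [0.27  0.366 0.187]
spice_jar 0.68 [330. 185.] 1070 med [0.449 0.276 0.073] ztop 0.105 topc [0.326 0.403 0.195]
spice_jar_white 0.51 [293. 141.] 86 med [0.608 0.224 0.097] ztop 0.1 topc [0.614 0.213 0.094]
nut_butter_jar 0.76 [216. 223.] 3152 med [0.483 0.503 0.07 ] ztop 0.112 topc [0.507 0.492 0.107]
hole_wide 0.85 [403. 184.] [0.148 0.476 0.253]
hole_middle 0.72 [219. 251.] [0.478 0.511 0.021]
hole_narrow 0.62 [369. 176.] [0.38  0.253 0.104]
```

View pics/top0.png

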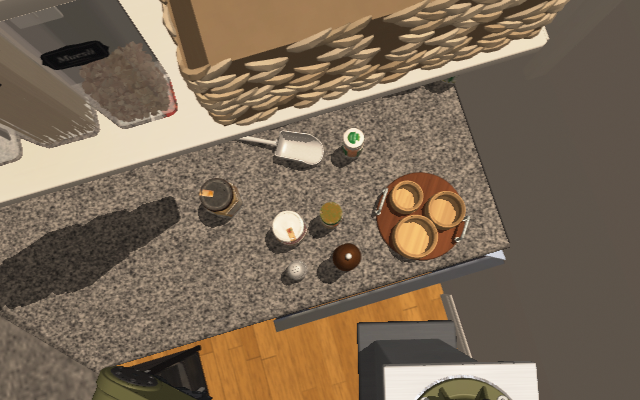

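View pics/scene0.png

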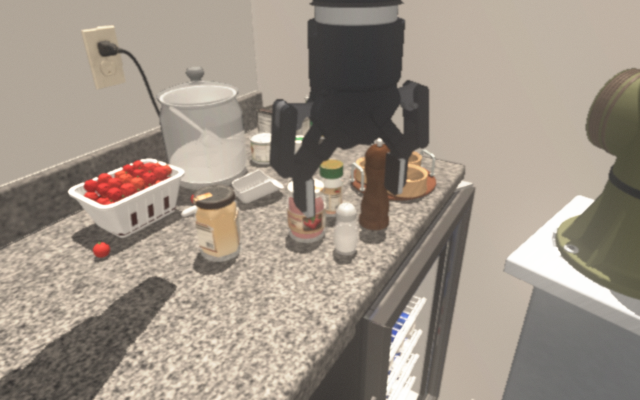

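```bash
python3 - <<'E'
from h import *
from scipy.optimize import least_squares
W=np.load("top0.npy").reshape(-1,3); W=W[~np.isnan(W[:,0])]
# tops
for n,c,h,r in [("mill",(.376,.229),.12,.0245),("mknob",(.376,.229),.161,.006),("salt",(.356,.333),.075,.022),("jam",(.44,.346),.094,.032),("spice",(.464,.259),.098,.023),("white",(.618,.21),.093,.0215),("nut",(.506,.486),.104,.036)]:
    k=W[(np.hypot(*(W[:,:2]-c).T)<r+.015)&(W[:,2]>h)]
    print(n,len(k),"mean",k.mean(0).round(4),"mid",((k.min(0)+k.max(0))/2).round(4),"ext",np.ptp(k,0).round(3))
# caddy model fit: rim points
k=W[(np.hypot(*(W[:,:2]-(.46,.066)).T)<.12)]
rim=k[(k[:,2]>.040)&(k[:,2]<.048)]
hoop=k[k[:,2]>.050]
print(len(rim),len(hoop))
def res(p):
    d=[]
    for a,ro,ri in [(90,.045,.043),(210,.039,.037),(330,.033,.031)]:
        a=np.radians(a)+p[2]; c=p[:2]+.05*np.array([np.cos(a),np.sin(a)])
        d.append(np.abs(np.hypot(*(rim[:,:2]-c).T)-(ro+ri)/2))
    return np.min(d,0)
best=min((least_squares(res,[.46,.062,a],loss="soft_l1",f_scale=.002) for a in np.arange(-3.1,3.1,.3)),key=lambda s:s.cost)
print(best.x,best.cost,np.median(res(best.x)))
p=best.x
for n,a in [("wide",90),("mid",210),("narrow",330)]:
    a=np.radians(a)+p[2];print(n,p[:2]+.05*np.array([np.cos(a),np.sin(a)]))
for s in (1,-1): print("hoop",p[:2]+s*.09*np.array([np.cos(p[2]),np.sin(p[2])]))
for s in(1,-1):
  q=p[:2]+s*.09*np.array([np.cos(p[2]),np.sin(p[2])]); m=hoop[np.hypot(*(hoop[:,:2]-q).T)<.035]
  print(len(m),m.mean(0) if len(m) else 0)
E
```

```text
mill 545 mean [0.3758 0.2294 0.1518] mid [0.3763 0.229  0.1544] ext [0.049 0.049 0.036]
mknob 35 mean [0.3759 0.229  0.1679] mid [0.3769 0.2316 0.1668] ext [0.011 0.019 0.011]
salt 224 mean [0.3555 0.3325 0.0845] mid [0.3555 0.3324 0.084 ] ext [0.032 0.032 0.018]
jam 756 mean [0.4407 0.3456 0.0976] mid [0.4417 0.3465 0.0994] ext [0.063 0.062 0.011]
spice 395 mean [0.4641 0.2596 0.1043] mid [0.4639 0.2592 0.1044] ext [0.043 0.044 0.012]
white 2042 mean [0.5942 0.2005 0.5066] mid [0.6102 0.204  0.3751] ext [0.057 0.05  0.564]
nut 12095 mean [0.5348 0.4918 0.5672] mid [0.5145 0.4861 0.4702] ext [0.083 0.101 0.732]
826 126
[0.4652523  0.06589831 1.20808553] 0.00241899162531648 0.0017018817121800534
wide [0.41850538 0.0836388 ]
mid [0.47326204 0.01654403]
narrow [0.50398949 0.09751208]
hoop [0.4971852  0.15004277]
hoop [ 0.43331941 -0.01824615]
63 [0.49755027 0.14924683 0.05344824]
63 [ 0.434709   -0.01789092  0.05375795]
```

```bash
cat >> h.py <<'E'
def to(x,y,z,pos=None):
    s=sense(); R=np.array(s["ee_rot"]); p=np.array(s["tool_pos"] if pos is None else pos)
    d=R.T@(np.array([x,y,z])-p)/.15
    print("t",round(s["time_s"],2),"pos",p.round(4),"shares",d.round(3),"yaw",np.degrees(np.arctan2(R[1,1],R[0,1])).round(2),"w",round(s["width"],3))
E
python3 -c "
from h import *
to(.3555,.3324,.2)
# salt profile seen by scene cam
W=np.load('scene0.npy').reshape(-1,3);k=W[np.hypot(*(W[:,:2]-(.3555,.3324)).T)<.03]
for z in np.arange(.03,.09,.01):
  m=k[abs(k[:,2]-z)<.005]; print(z,len(m), fit(m[:,:2]) if len(m)>5 else 0, np.hypot(*(m[:,:2]-(.3555,.3324)).T).mean())
k=W[np.hypot(*(W[:,:2]-(.3758,.2292)).T)<.032]
m=k[abs(k[:,2]-.141)<.015];print('mill',len(m),fit(m[:,:2]))
k=W[np.hypot(*(W[:,:2]-(.441,.346)).T)<.04]
m=k[abs(k[:,2]-.05)<.03];print('jam',len(m),fit(m[:,:2]))
W=np.load('top0.npy').reshape(-1,3);k=W[(W[:,2]>.2)&(W[:,0]>.2)];k=k[(k[:,1]>-.1)&(k[:,1]<.4)];print('shelf',k.min(0),np.percentile(k,5,axis=0))
"
```

```text
t 1.1 pos [0.1687 0.5235 0.2166] shares [-1.576 -0.83   0.11 ] yaw 72.14 w 1.004
0.03 136 (array([0.35518405, 0.33697854]), np.float64(0.0204818702271163)) 0.02351841404833377
0.04 133 (array([0.3551004 , 0.33680275]), np.float64(0.019447527114689424)) 0.022126520121787067
0.05 127 (array([0.35542415, 0.33675695]), np.float64(0.01780254084575886)) 0.020463259718769902
0.060000000000000005 118 (array([0.35490549, 0.33721275]), np.float64(0.015862511034354095)) 0.01900976637537085
0.07 97 (array([0.35516697, 0.33681054]), np.float64(0.016141002995837286)) 0.019044337529532124
0.08000000000000002 151 (array([0.35422334, 0.3377041 ]), np.float64(0.013623628051118703)) 0.017028952422982052
mill 393 (array([0.37387484, 0.24075756]), np.float64(0.014950580057532352))
jam 959 (array([0.44023366, 0.35048382]), np.float64(0.03266332765256067))
shelf [ 0.49090307 -0.09999959  0.2000401 ] [ 0.52379549 -0.09245795  0.28695852]
```

drive_tool(targets="-0.3 -0.15 0 0 0.5; -0.6 -0.3 0 0 0.5; -0.9 -0.45 0 0 0.5; -0.9 -0.45 0 0 0.5", squeeze=40)

```text
time_s: 1.5
tool_pos: [0.2796, 0.4148, 0.2168]
ee_rot: [[-0.95, 0.311, 0.001], [0.311, 0.95, -0.0], [-0.001, -0.0, -1.0]]
ft_force: [-0.1, -0.3, 0.2]
width: 0.751
grasp_force: 0.0
```

```bash
python3 -c "
from h import *
to(.3554,.3335,.2); to(.3554,.3335,.069)
for n in('top0','scene0'):
  W=np.load(n+'.npy').reshape(-1,3)
  for z in np.arange(.2,.8,.1):
    for y in (-.1,0,.1,.2,.3,.4):
      k=W[(abs(W[:,2]-z-.05)<.05)&(W[:,0]>.3)&(abs(W[:,1]-y-.05)<.05)]
      if len(k)>8: print(n,round(z,1),y,len(k),'minx',np.percentile(k[:,0],2).round(3))
"
```

```text
t 1.5 pos [0.2796 0.4148 0.2168] shares [-0.648 -0.358  0.113] yaw 71.87 w 0.751
t 1.5 pos [0.2796 0.4148 0.2168] shares [-0.648 -0.358  0.986] yaw 71.87 w 0.751
top0 0.2 -0.1 3016 minx 0.501
top0 0.3 -0.1 3305 minx 0.5
top0 0.4 -0.1 5818 minx 0.499
top0 0.4 0 1576 minx 0.604
top0 0.4 0.1 2076 minx 0.578
top0 0.4 0.2 3566 minx 0.552
top0 0.4 0.3 5361 minx 0.527
top0 0.4 0.4 6997 minx 0.501
top0 0.5 -0.1 7174 minx 0.503
top0 0.5 0 2526 minx 0.61
top0 0.5 0.1 2960 minx 0.587
top0 0.5 0.2 3003 minx 0.556
top0 0.5 0.3 2654 minx 0.53
top0 0.5 0.4 3239 minx 0.545
top0 0.6 -0.1 374 minx 0.589
top0 0.6 0 461 minx 0.611
top0 0.6 0.1 2320 minx 0.588
top0 0.6 0.2 2691 minx 0.56
top0 0.6 0.3 2964 minx 0.531
top0 0.6 0.4 5125 minx 0.546
top0 0.7 0.4 2268 minx 0.543
top0 0.8 0.4 849 minx 0.504
scene0 0.2 -0.1 1998 minx 0.487
scene0 0.2 0 2283 minx 0.86
scene0 0.2 0.1 1105 minx 0.963
scene0 0.2 0.2 1320 minx 0.767
scene0 0.2 0.3 2718 minx 0.729
scene0 0.2 0.4 2163 minx 0.784
scene0 0.3 -0.1 1551 minx 0.489
scene0 0.3 0 1201 minx 0.863
scene0 0.3 0.1 665 minx 0.964
scene0 0.3 0.2 962 minx 0.936
scene0 0.3 0.3 1374 minx 0.909
scene0 0.3 0.4 2018 minx 0.858
```

drive_tool(targets="-0.3 -0.17 0 0 0.5; -0.648 -0.358 0 0 0.5; -0.648 -0.358 0 0 0.5; -0.648 -0.358 0.2 0 0.5; -0.648 -0.358 0.45 0 0.5; -0.648 -0.358 0.65 0 0.5; -0.648 -0.358 0.85 0 0.5; -0.648 -0.358 0.98 0 0.5; -0.648 -0.358 0.98 0 0.5; -0.648 -0.358 0.98 0 0.5")

```text
time_s: 2.5
tool_pos: [0.3525, 0.3374, 0.0702]
ee_rot: [[-0.952, 0.306, 0.0], [0.306, 0.952, 0.0], [-0.0, 0.0, -1.0]]
ft_force: [-0.8, -0.5, 0.9]
width: 0.751
grasp_force: 0.0
```

```bash
python3 -c "
from h import *
to(.3554,.3335,.069)
c=cams.read_camera('scene'); cv2.imwrite('pics/s1.png',cv2.resize(c['pixels'][120:300,240:480],None,fx=3,fy=3))
W=np.load('scene0.npy').reshape(-1,3)
k=W[(W[:,2]>.2)&(W[:,2]<.5)&(W[:,1]<.05)&(W[:,0]>.3)&(W[:,0]<.75)]
for x in np.arange(.4,.75,.05):
  m=k[abs(k[:,0]-x)<.025]; print(x,len(m),m[:,1].max() if len(m) else 0)
"
```

```text
t 2.5 pos [0.3525 0.3374 0.0702] shares [-0.026 -0.019  0.008] yaw 72.16 w 0.751
0.4 2049 -0.11252310888253243
0.45 1879 -0.10029556785487417
0.5 1718 -0.08543003772341862
0.55 1505 -0.07186610056453803
0.6 95 -0.07106075259413001
0.6499999999999999 0 0
0.7 0 0
```

View pics/s1.png

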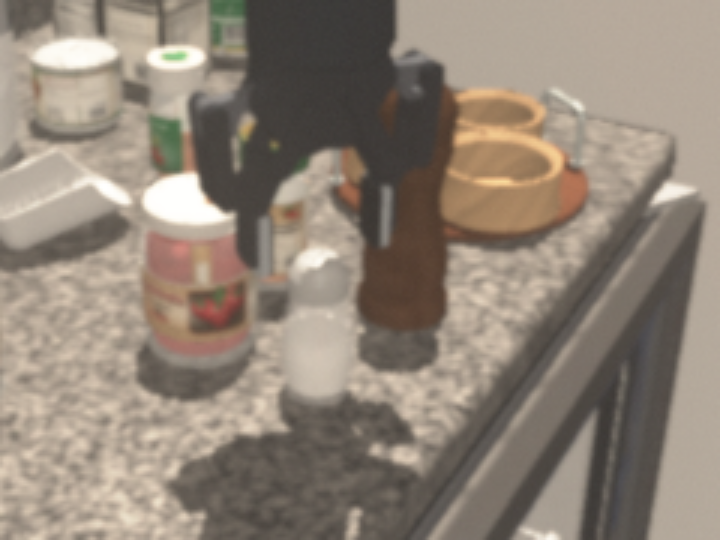

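```bash
python3 -c "
from h import *
to(.3554,.3335,.069)
c=cams.read_camera('scene'); W=pts(c); 
R=c['R'];t=c['t']
def pr(p):
  q=R@np.array(p)+t; return (q[0]/q[2]*c['fx']+c['cx'],q[1]/q[2]*c['fy']+c['cy'])
s=sense();p=np.array(s['tool_pos']);Rt=np.array(s['ee_rot'])
print('tcp crop px',[(np.array(pr(p+Rt@o))-(240,120))*3 for o in np.array([[0,0,0],[0,.032,.015],[0,-.032,.015]])])
print('salt top/foot',[(np.array(pr((.3554,.3335,z)))-(240,120))*3 for z in (.09,0)])
for u,v in [(262,262),(385,238),(266,225),(320,270)]:
  print(u,v,W[120+v//3,240+u//3].round(4))
c=cams.read_camera('top');W=pts(c)
for r in finder.silhouettes(c,'salt_shaker')[:2]: print(r['p'],r['at'],np.nanmedian(W[r['region']],0))
"
```

```text
t 2.55 pos [0.3528 0.3376 0.0707] shares [-0.025 -0.021  0.011] yaw 72.16 w 0.751
tcp crop px [array([318.02054881, 284.95889655]), array([266.25010769, 321.97519372]), array([367.40990837, 294.41263098])]
salt top/foot [array([320.34643283, 250.76352311]), array([318.32677323, 385.20793281])]
262 262 [0.3551 0.3789 0.1023]
385 238 [0.3328 0.307  0.0971]
266 225 [0.3549 0.3767 0.1229]
320 270 [0.3455 0.3457 0.087 ]
```

```bash
python3 -c "
from h import *
to(.3554,.3335,.069)
c=cams.read_camera('scene'); cv2.imwrite('pics/s2.png',cv2.resize(c['pixels'][160:260,290:410],None,fx=5,fy=5)); W=pts(c)
g=c['pixels'].astype(int).max(2)
W0=np.load('scene0.npy')
def tips(W,p,Rt):
  L=(W-p)@Rt
  for s in (1,-1):
    m=(abs(L[...,0])<.016)&(s*L[...,1]>.028)&(s*L[...,1]<.06)&(L[...,2]>-.07)&(L[...,2]<.05)
    k=L[m]; print(s,len(k),'zmax',np.sort(k[:,2])[-12:].round(3),'y',np.median(k[:,1]).round(3))
s=sense();tips(W,np.array(s['tool_pos']),np.array(s['ee_rot']))
R0=np.array([[-.952,.307,0],[.307,.952,0],[0,0,-1]])
tips(W0,np.array([.1686,.5232,.216]),R0)
"
```

```text
t 2.7 pos [0.3529 0.3374 0.0708] shares [-0.024 -0.02   0.012] yaw 72.14 w 0.751
1 312 zmax [-0.025 -0.025 -0.024 -0.024 -0.024 -0.023 -0.023 -0.023 -0.023 -0.022
 -0.022 -0.021] y 0.043
-1 359 zmax [-0.023 -0.023 -0.023 -0.022 -0.022 -0.022 -0.022 -0.022 -0.022 -0.021
 -0.021 -0.02 ] y -0.031
1 775 zmax [-0.031 -0.031 -0.03  -0.03  -0.03  -0.03  -0.029 -0.029 -0.029 -0.029
 -0.029 -0.028] y 0.052
-1 851 zmax [-0.029 -0.029 -0.029 -0.029 -0.029 -0.028 -0.028 -0.028 -0.028 -0.028
 -0.028 -0.028] y -0.041
```

View pics/s2.png

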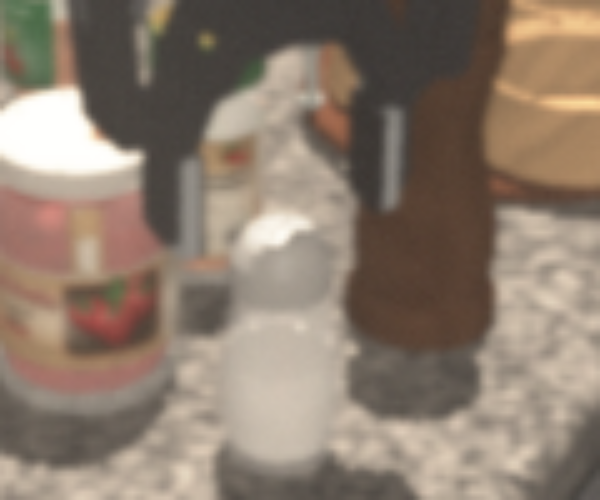

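drive_tool(targets="-0.024 -0.02 0 0 0.5; -0.024 -0.02 0.07 0 0.5; -0.024 -0.02 0.14 0 0.5; -0.024 -0.02 0.2 0 0.5; -0.024 -0.02 0.27 0 0.5; -0.024 -0.02 0.27 0 0.5; -0.024 -0.02 0.27 0 0.5")

```text
time_s: 3.45
tool_pos: [0.355, 0.3329, 0.0288]
ee_rot: [[-0.952, 0.307, -0.001], [0.307, 0.952, -0.0], [0.0, -0.001, -1.0]]
ft_force: [-0.5, -0.7, 0.7]
width: 0.749
grasp_force: 0.0
```

```bash
python3 -c "
from h import *
to(.3554,.3335,.03)
c=cams.read_camera('scene'); cv2.imwrite('pics/s3.png',cv2.resize(c['pixels'][160:260,290:410],None,fx=5,fy=5)); W=pts(c)
s=sense();L=(W-np.array(s['tool_pos']))@np.array(s['ee_rot'])
m=(abs(L[...,0])<.012)&(abs(L[...,1])<.03)&(W[...,2]>.08)&(W[...,2]<.092); print('cap local',np.median(L[m],0))
"
```

```text
t 3.45 pos [0.355  0.3329 0.0288] shares [-0.002  0.005 -0.008] yaw 72.14 w 0.749
cap local [ 0.0038223   0.00592833 -0.05692296]
```

View pics/s3.png

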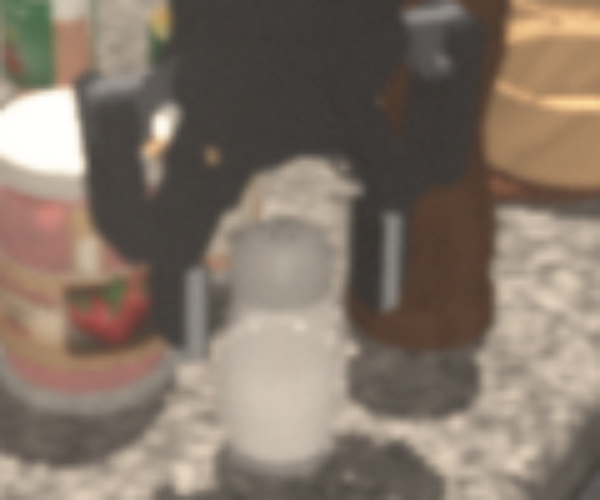

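drive_tool(targets="0 0.027 0 0 0.5; 0 0.027 0 0 0.2; 0 0.027 0 0 0; 0 0.027 0 0 -0.2; 0 0.027 0 0 -0.4; 0 0.027 0 0 -0.7; 0 0.027 0 0 -0.7; 0 0.027 0 0 -0.7; 0 0.027 0 0 -0.7; 0 0.027 0 0 -0.7", squeeze=40)

```text
time_s: 4.5
tool_pos: [0.3565, 0.337, 0.0295]
ee_rot: [[-0.952, 0.307, 0.001], [0.307, 0.952, 0.001], [-0.0, 0.001, -1.0]]
ft_force: [-0.7, -0.9, 5.9]
width: 0.497
grasp_force: 40.1
```

drive_tool(targets="0 0 -0.05 0 -0.7; 0 0 -0.1 0 -0.7; 0 0 -0.2 0 -0.7; 0 0 -0.2 0 -0.7; 0 0 -0.2 0 -0.7")

```text
time_s: 5.0
tool_pos: [0.3563, 0.3368, 0.0592]
ee_rot: [[-0.952, 0.307, 0.0], [0.307, 0.952, 0.0], [-0.0, 0.001, -1.0]]
ft_force: [-0.3, -0.8, -0.5]
width: 0.499
grasp_force: 40.7
```

```bash
python3 -c "
from h import *
to(.3554,.3335,.03)
c=cams.read_camera('scene'); cv2.imwrite('pics/s4.png',cv2.resize(c['pixels'][130:260,280:410],None,fx=4,fy=4)); W=pts(c)
s=sense();print(s['grasp_force'],s['ft_force'])
"
```

```text
t 5.0 pos [0.3563 0.3368 0.0592] shares [-0.001 -0.023  0.195] yaw 72.13 w 0.499
40.70346772670746 [ 0.05262127  0.04945044 -1.07220808]
```

View pics/s4.png

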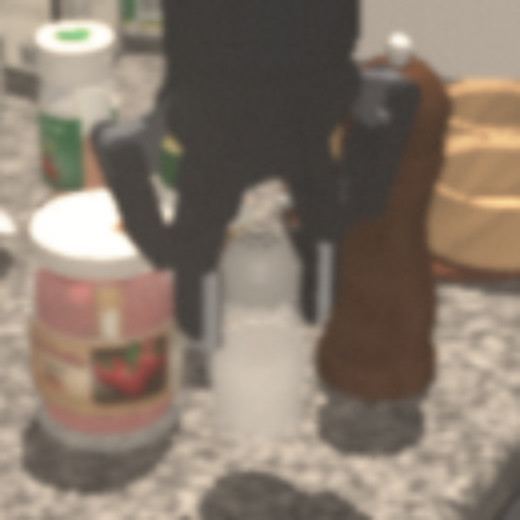

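drive_tool(targets="0 0 -0.3 0 -0.7; 0 0 -0.6 0 -0.7; 0 0 -0.9 0 -0.7; 0 0 -1 0 -0.7; -0.1 -0.1 -1 0 -0.7; -0.25 -0.22 -1 0 -0.7; -0.4 -0.35 -1 0 -0.7; -0.55 -0.47 -1 0 -0.7; -0.7 -0.6 -1 0 -0.7; -0.7 -0.6 -1 0 -0.7; -0.7 -0.6 -1 0 -0.7")

```text
time_s: 6.15
tool_pos: [0.4285, 0.2187, 0.2085]
ee_rot: [[-0.951, 0.308, -0.001], [0.308, 0.951, -0.0], [0.001, -0.001, -1.0]]
ft_force: [-0.1, -0.6, -0.7]
width: 0.495
grasp_force: 41.2
```

```bash
python3 -c "
from h import *
to(.504,.0975,.2)
"
```

```text
t 6.15 pos [0.4285 0.2187 0.2085] shares [-0.727 -0.613  0.056] yaw 72.06 w 0.495
```

drive_tool(targets="-0.15 -0.12 0.05 0.1 -0.7; -0.3 -0.24 0.1 0.24 -0.7; -0.45 -0.36 0.2 0.38 -0.7; -0.6 -0.5 0.3 0.52 -0.7; -0.727 -0.613 0.4 0.66 -0.7; -0.727 -0.613 0.5 0.8 -0.7; -0.727 -0.613 0.5 0.94 -0.7; -0.727 -0.613 0.5 1 -0.7; -0.727 -0.613 0.5 1 -0.7; -0.727 -0.613 0.5 1 -0.7; -0.727 -0.613 0.5 1 -0.7")

```text
time_s: 7.25
tool_pos: [0.5041, 0.0984, 0.1341]
ee_rot: [[-0.212, 0.977, -0.0], [0.977, 0.212, 0.0], [0.0, -0.0, -1.0]]
ft_force: [1.3, 1.0, -1.1]
width: 0.502
grasp_force: 41.2
```

```bash
cat > look.py <<'E'
import sys
from h import *
import json
def look(crop,f,name,thing=None,cam='scene'):
    c=cams.read_camera(cam); a,b,d,e=crop
    cv2.imwrite('pics/%s.png'%name,cv2.resize(c['pixels'][a:b,d:e],None,fx=f,fy=f)); return c,pts(c)
E
python3 -c "
from look import *
to(.504,.0975,.0435)
ct,Wt=look((150,300,340,500),4,'t5',cam='top')
cs,Ws=look((100,260,300,480),4,'s5')
for n,c,W in(('top',ct,Wt),('scene',cs,Ws)):
  s=sense();p=np.array(s['tool_pos']);L=(W-p)@np.array(s['ee_rot'])
  # shaker glass below the fingers
  for z0 in(-.0,.012):
    m=(np.hypot(L[...,0],L[...,1])<.03)&(L[...,2]>z0)&(L[...,2]<z0+.012); k=W[m]
    print(n,z0,len(k), np.median(k,0) if len(k) else 0, [x for x in fit(k[:,:2])] if len(k)>10 else 0)
"
```

```text
t 7.25 pos [0.5041 0.0984 0.1341] shares [-0.006 -0.002  0.604] yaw 12.27 w 0.502
top -0.0 12 [0.49543337 0.11754033 0.13215339] [array([0.50646008, 0.097065  ]), np.float64(0.023488394245989138)]
top 0.012 6 [0.49390531 0.11558361 0.11693019] 0
scene -0.0 102 [0.4922734  0.1168296  0.12796173] [array([0.50502154, 0.10301696]), np.float64(0.020317905719738398)]
scene 0.012 96 [0.49194839 0.11716949 0.11568025] [array([0.50433621, 0.10358304]), np.float64(0.018598727199770113)]
```

View pics/s5.png

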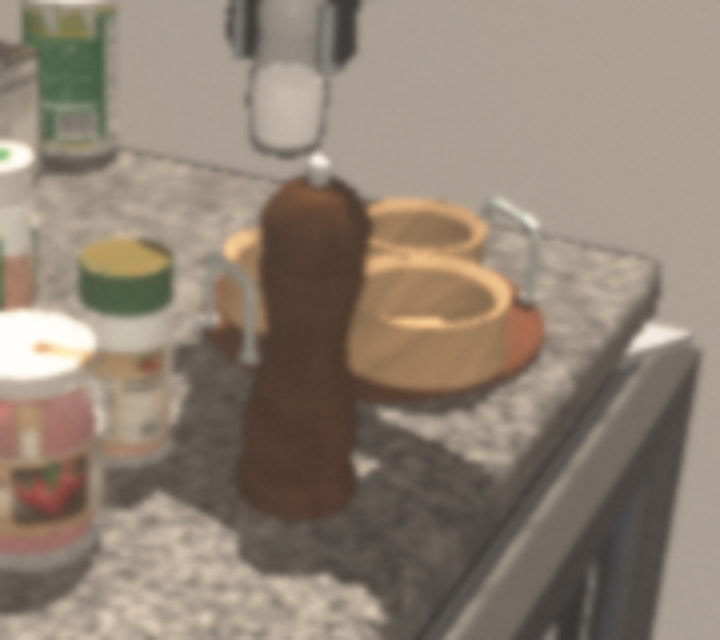

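```bash
cat >> h.py <<'E'
from scipy.optimize import least_squares
def fitr(xy,r,c0):
    s=least_squares(lambda p:np.hypot(*(xy-p).T)-r,c0,loss="soft_l1",f_scale=.001); return s.x
def caddy(W,excl=[]):
    W=W.reshape(-1,3); W=W[~np.isnan(W[:,0])]
    k=W[np.hypot(*(W[:,:2]-(.465,.066)).T)<.12]
    for e in excl: k=k[np.hypot(*(k[:,:2]-e[:2]).T)>e[2]]
    rim=k[(k[:,2]>.0425)&(k[:,2]<.047)]; wall=k[(k[:,2]>.014)&(k[:,2]<.038)]; hp=k[(k[:,2]>.0495)&(k[:,2]<.058)]
    def res(p):
        cs=[p[:2]+.05*np.array([np.cos(np.radians(a)+p[2]),np.sin(np.radians(a)+p[2])]) for a in(90,210,330)]
        d=[np.abs(np.hypot(*(rim[:,:2]-c).T)-r+.001) for c,r in zip(cs,(.045,.039,.033))]
        D=[np.abs(np.hypot(*(wall[:,:2]-c).T)-r) for c,rr in zip(cs,((.045,.038),(.039,.032),(.033,.026))) for r in rr]
        L=(hp[:,:2]-p[:2])@np.array([[np.cos(p[2]),-np.sin(p[2])],[np.sin(p[2]),np.cos(p[2])]])
        H=np.abs(np.abs(L[:,0])-.09)
        return np.r_[np.min(d,0),np.min(D,0),H]
    b=least_squares(res,[.465,.066,1.208],loss="soft_l1",f_scale=.001)
    p=b.x; print("caddy",p.round(4),len(rim),len(wall),len(hp),"medres",np.median(res(p)).round(4))
    return {n:p[:2]+.05*np.array([np.cos(np.radians(a)+p[2]),np.sin(np.radians(a)+p[2])]) for n,a in(("wide",90),("mid",210),("narrow",330))}
E
python3 -c "
from look import *
print(caddy(np.load('top0.npy')))
c=cams.read_camera('scene');W=pts(c); print(caddy(W))
s=sense();p=np.array(s['tool_pos']);V=W.reshape(-1,3)
for a in(.11,.116,.122,.128):
  k=V[(abs(V[:,2]-a)<.004)&(np.hypot(V[:,0]-.504,V[:,1]-.1)<.035)]
  print(a,len(k),fit(k[:,:2]),fitr(k[:,:2],.022,[.505,.1]))
S=np.load('scene0.npy').reshape(-1,3);T=np.load('top0.npy').reshape(-1,3)
k=S[(abs(S[:,2]-.012)<.01)&(np.hypot(S[:,0]-.3755,S[:,1]-.23)<.04)];print('mill foot scene',fitr(k[:,:2],.029,[.375,.23]))
k=S[(abs(S[:,2]-.142)<.012)&(np.hypot(S[:,0]-.3755,S[:,1]-.23)<.035)];print('mill head scene',fitr(k[:,:2],.0245,[.375,.23]))
k=S[(abs(S[:,2]-.05)<.03)&(np.hypot(S[:,0]-.441,S[:,1]-.346)<.045)];print('jam scene',fitr(k[:,:2],.033,[.44,.346]))
k=S[(abs(S[:,2]-.015)<.01)&(np.hypot(S[:,0]-.355,S[:,1]-.335)<.03)];print('salt scene',fitr(k[:,:2],.022,[.355,.335]))
"
```

```text
caddy [0.4657 0.0656 1.208 ] 416 801 125 medres 0.0009
{'wide': array([0.41894635, 0.08329608]), 'mid': array([0.4736951 , 0.01619486]), 'narrow': array([0.50443209, 0.09715928])}
caddy [0.4662 0.069  1.217 ] 61 1153 65 medres 0.001
{'wide': array([0.41932453, 0.086358  ]), 'mid': array([0.47467689, 0.01975383]), 'narrow': array([0.50468162, 0.10099246])}
0.11 62 (array([0.50466625, 0.10335487]), np.float64(0.018309213502998432)) [0.50766361 0.10007411]
0.116 64 (array([0.50425454, 0.10336935]), np.float64(0.018499724079652488)) [0.50742959 0.10014097]
0.122 69 (array([0.50480735, 0.1029563 ]), np.float64(0.019676524943577356)) [0.50662662 0.10083461]
0.128 71 (array([0.50519708, 0.10237823]), np.float64(0.02083372333528051)) [0.50608587 0.10116272]
mill foot scene [0.38091401 0.23225248]
mill head scene [0.37858077 0.23052992]
jam scene [0.44049567 0.3502357 ]
salt scene [0.35715662 0.33493886]
```

drive_tool(targets="0 -0.006 0.1 0 -0.7; 0 -0.006 0.2 0 -0.7; 0 -0.006 0.3 0 -0.7; 0 -0.006 0.36 0 -0.7; 0 -0.006 0.42 0 -0.7; 0 -0.006 0.46 0 -0.7; 0 -0.006 0.5 0 -0.7; 0 -0.006 0.53 0 -0.7; 0 -0.006 0.55 0 -0.7; 0 -0.006 0.55 0 -0.7")

```text
time_s: 8.4
tool_pos: [0.5032, 0.0977, 0.0513]
ee_rot: [[-0.21, 0.978, -0.0], [0.978, 0.21, -0.0], [0.0, -0.0, -1.0]]
ft_force: [0.1, -0.3, -1.8]
width: 0.499
grasp_force: 41.2
```

```bash
python3 -c "
from look import *
to(.504,.0975,.0435)
"
```

```text
t 8.4 pos [0.5032 0.0977 0.0513] shares [-0.003  0.005  0.052] yaw 12.13 w 0.499
```

drive_tool(targets="0 0 0.015 0 -0.7; 0 0 0.03 0 -0.7; 0 0 0.04 0 -0.7; 0 0 0.05 0 -0.7; 0 0 0.055 0 -0.7; 0 0 0.055 0 -0.7")

```text
time_s: 9.0
tool_pos: [0.5033, 0.0977, 0.0432]
ee_rot: [[-0.21, 0.978, -0.0], [0.978, 0.21, -0.0], [-0.0, -0.0, -1.0]]
ft_force: [0.3, 0.4, -0.9]
width: 0.5
grasp_force: 41.2
```

drive_tool(targets="0 0 0.006 0 -0.7; 0 0 0.012 0 -0.7; 0 0 0.012 0 -0.7")

```text
time_s: 9.3
tool_pos: [0.5034, 0.0978, 0.0416]
ee_rot: [[-0.21, 0.978, 0.0], [0.978, 0.21, 0.0], [-0.0, 0.0, -1.0]]
ft_force: [-0.8, -0.4, -0.9]
width: 0.498
grasp_force: 41.5
```

drive_tool(targets="0 0 0.006 0 -0.7; 0 0 0.012 0 -0.7; 0 0 0.012 0 -0.7")

```text
time_s: 9.6
tool_pos: [0.5035, 0.0978, 0.0414]
ee_rot: [[-0.21, 0.978, 0.001], [0.978, 0.21, -0.0], [-0.0, 0.001, -1.0]]
ft_force: [-10.9, -1.7, 25.5]
width: 0.501
grasp_force: 43.8
```

drive_tool(targets="0 0 -0.01 0 -0.7; 0 0 -0.01 0 0.15; 0 0 -0.01 0 0.25; 0 0 -0.01 0 0.3; 0 0 -0.01 0 0.3; 0 0 -0.01 0 0.3; 0 0 -0.2 0 0.3; 0 0 -0.5 0 0.3; 0 0 -0.8 0 0.3; 0 0 -0.9 0 0.3; 0 0 -0.9 0 0.3")

```text
time_s: 10.7
tool_pos: [0.5043, 0.0979, 0.1772]
ee_rot: [[-0.21, 0.978, 0.005], [0.978, 0.21, 0.001], [-0.0, 0.005, -1.0]]
ft_force: [-0.1, -1.1, -0.9]
width: 0.65
grasp_force: 0.0
```

```bash
python3 -c "
from look import *
to(.441,.346,.2)
c,W=look((100,260,300,480),4,'s6');V=W.reshape(-1,3)
k=V[(abs(V[:,2]-.085)<.025)&(np.hypot(V[:,0]-.505,V[:,1]-.1)<.035)];print('salt ztop',np.nanmax(k[:,2]),np.median(k,0),len(k))
ct=cams.read_camera('top');Wt=pts(ct).reshape(-1,3);k=Wt[(abs(Wt[:,2]-.095)<.01)&(np.hypot(Wt[:,0]-.505,Wt[:,1]-.1)<.035)];print(len(k),k.mean(0),k[:,2].max())
k=Wt[(abs(Wt[:,2]-.1)<.006)&(np.hypot(Wt[:,0]-.441,Wt[:,1]-.346)<.05)];print('jam top',len(k),(k.min(0)+k.max(0))/2)
"
```

```text
t 10.7 pos [0.5043 0.0979 0.1772] shares [ 1.706 -0.064 -0.153] yaw 12.13 w 0.65
salt ztop 0.10087177093182133 [0.50393868 0.11456722 0.09298765] 133
124 [0.50201383 0.1060037  0.0960597 ] 0.10398871536995193
jam top 749 [0.44149264 0.3464835  0.09853261]
```

View pics/s6.png

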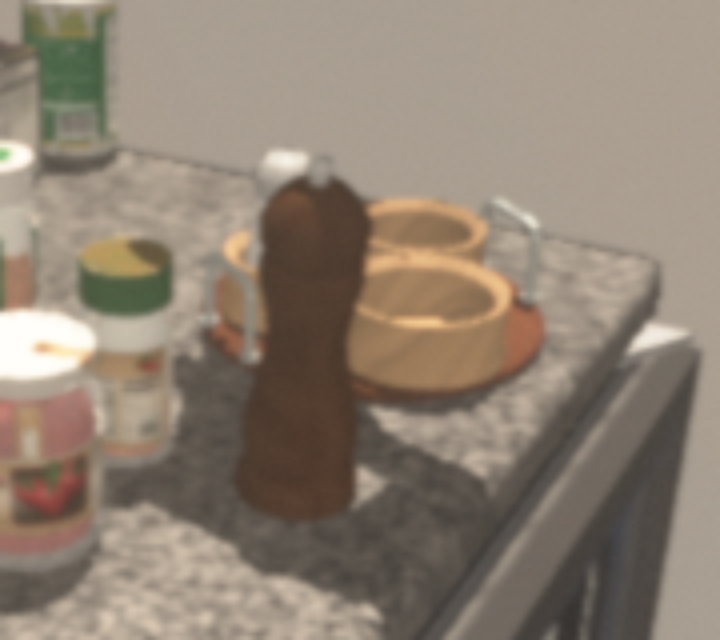

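drive_tool(targets="0.2 0 -0.1 0 0.5; 0.5 -0.02 -0.1 0 1; 0.8 -0.03 -0.1 0 1; 1 -0.04 -0.1 0 1; 1 -0.04 -0.1 0 1; 1 -0.04 -0.1 0 1")

```text
time_s: 11.4
tool_pos: [0.4653, 0.2432, 0.1882]
ee_rot: [[-0.211, 0.977, -0.002], [0.977, 0.211, -0.001], [-0.001, -0.002, -1.0]]
ft_force: [1.0, -0.9, -0.3]
width: 0.998
grasp_force: 0.0
```

```bash
python3 -c "
from look import *
to(.441,.348,.028)
"
```

```text
t 11.4 pos [0.4653 0.2432 0.1882] shares [ 0.718 -0.008  1.067] yaw 12.21 w 0.998
```

drive_tool(targets="0.25 0 0 0 1; 0.5 -0.005 0 0 1; 0.72 -0.008 0 0 1; 0.72 -0.008 0 0 1; 0.72 -0.008 0.2 0 1; 0.72 -0.008 0.4 0 1; 0.72 -0.008 0.55 0 1; 0.72 -0.008 0.55 0 1; 0.72 -0.008 0.55 0 1")

```text
time_s: 12.3
tool_pos: [0.4426, 0.3476, 0.1075]
ee_rot: [[-0.209, 0.978, -0.0], [0.978, 0.209, -0.0], [-0.0, -0.0, -1.0]]
ft_force: [0.6, -1.0, 0.3]
width: 0.998
grasp_force: 0.0
```

```bash
python3 -c "
from look import *
to(.441,.348,.028)
c,W=look((100,260,230,410),4,'s7')
s=sense();L=(W-np.array(s['tool_pos']))@np.array(s['ee_rot'])
for sg in(1,-1):
  m=(abs(L[...,0])<.02)&(sg*L[...,1]>.03)&(sg*L[...,1]<.065)&(W[...,2]>.105)&(L[...,2]>-.07); k=L[m]; print(len(k),k.min(0),k.max(0)) if len(k) else 0
"
```

```text
t 12.3 pos [0.4426 0.3476 0.1075] shares [ 0.005 -0.01   0.53 ] yaw 12.07 w 0.998
286 [-0.01017959  0.04264223 -0.06988652] [ 0.01544466  0.06451947 -0.02693714]
273 [-0.00604116 -0.05877987 -0.06984416] [ 0.0144762  -0.04026327 -0.02679821]
```

View pics/s7.png

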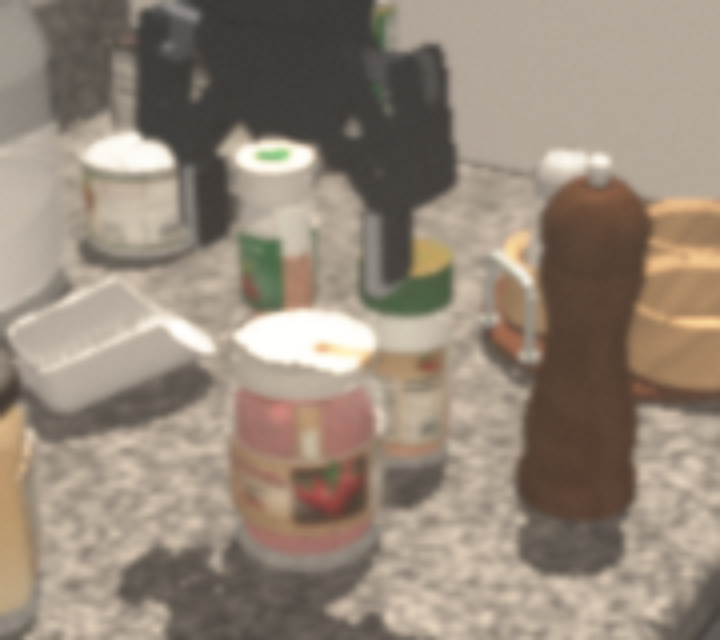

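drive_tool(targets="0 -0.025 0 0 1; 0 -0.025 0.1 0 1; 0 -0.025 0.2 0 1; 0 -0.025 0.3 0 1; 0 -0.025 0.4 0 1; 0 -0.025 0.48 0 1; 0 -0.025 0.53 0 1; 0 -0.025 0.53 0 1; 0 -0.025 0.53 0 1")

```text
time_s: 13.25
tool_pos: [0.4386, 0.3478, 0.028]
ee_rot: [[-0.21, 0.978, 0.0], [0.978, 0.21, 0.0], [0.0, 0.0, -1.0]]
ft_force: [0.0, -0.1, 0.8]
width: 0.996
grasp_force: 0.0
```

```bash
python3 -c "
from look import *
to(.441,.348,.028)
c,W=look((100,260,230,410),4,'s8')
"
```

```text
t 13.25 pos [0.4386 0.3478 0.028 ] shares [-0.002  0.016  0.   ] yaw 12.14 w 0.996
```

View pics/s8.png

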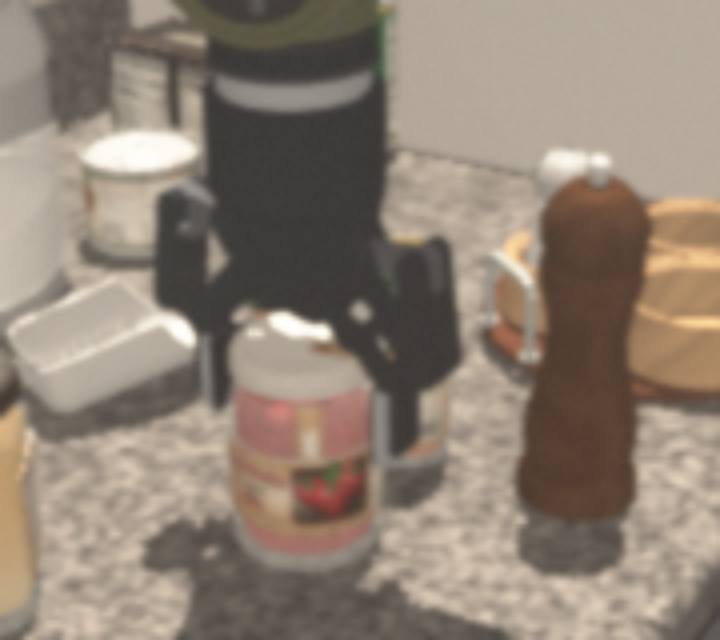

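drive_tool(targets="0 -0.01 0 0 0.9; 0 -0.01 0 0 0.7; 0 -0.01 0 0 0.5; 0 -0.01 0 0 0.3; 0 -0.01 0 0 0; 0 -0.01 0 0 0; 0 -0.01 0 0 0; 0 -0.01 0 0 0; 0 -0.01 0 0 0", squeeze=60)

```text
time_s: 14.2
tool_pos: [0.4375, 0.3477, 0.0291]
ee_rot: [[-0.21, 0.978, 0.002], [0.978, 0.21, 0.001], [0.001, 0.002, -1.0]]
ft_force: [-2.2, -2.3, 12.0]
width: 0.774
grasp_force: 65.1
```

drive_tool(targets="0 0 -0.03 0 0; 0 0 -0.1 0 0; 0 0 -0.2 0 0; 0 0 -0.2 0 0; 0 0 -0.2 0 0")

```text
time_s: 14.7
tool_pos: [0.4371, 0.3475, 0.0583]
ee_rot: [[-0.21, 0.978, 0.001], [0.978, 0.21, 0.001], [0.0, 0.001, -1.0]]
ft_force: [0.1, 0.3, -4.9]
width: 0.778
grasp_force: 67.7
```

```bash
python3 -c "
from look import *
to(.4189,.0835,.2)
c=cams.read_camera('scene');V=pts(c).reshape(-1,3)
for z in(.04,.05,.06,.07,.08):
  k=V[(abs(V[:,2]-z)<.004)&(np.hypot(V[:,0]-.441,V[:,1]-.348)<.04)];k=k[(k[:,0]<.445)]
  print(z,len(k),fitr(k[:,:2],.033,[.44,.348]),np.nanmin(k[:,1]))
"
```

```text
t 14.7 pos [0.4371 0.3475 0.0583] shares [-1.695 -0.487 -0.946] yaw 12.14 w 0.778
0.04 143 [0.43803879 0.34904521] 0.32440289683408263
0.05 127 [0.43764745 0.34929597] 0.32588969893156644
0.06 145 [0.43750992 0.34941199] 0.3251939662482845
0.07 142 [0.43745607 0.34949067] 0.32629709810343244
0.08 118 [0.43782585 0.34985608] 0.34734446555616444
```

drive_tool(targets="0 0 -0.2 0 0; 0 0 -0.45 0 0; 0 0 -0.7 0 0; 0 0 -0.9 0 0; 0 0 -1 0 0; -0.1 -0.03 -1 0 0; -0.3 -0.1 -1 0 0; -0.5 -0.15 -1 0 0; -0.7 -0.2 -1 0 0; -0.85 -0.25 -1 0 0; -0.85 -0.25 -1 0 0; -0.85 -0.25 -1 0 0")

```text
time_s: 15.95
tool_pos: [0.4271, 0.2147, 0.2076]
ee_rot: [[-0.209, 0.978, -0.0], [0.978, 0.209, 0.0], [0.0, -0.0, -1.0]]
ft_force: [-0.2, 0.9, -3.2]
width: 0.776
grasp_force: 69.2
```

```bash
python3 -c "
from look import *
to(.4189,.084,.14)
"
```

```text
t 15.95 pos [0.4271 0.2147 0.2076] shares [-0.841 -0.235  0.45 ] yaw 12.08 w 0.776
```

drive_tool(targets="-0.15 -0.05 0 -0.1 0; -0.3 -0.1 0 -0.22 0; -0.5 -0.14 0 -0.35 0; -0.65 -0.18 0.05 -0.48 0; -0.8 -0.22 0.15 -0.6 0; -0.841 -0.235 0.3 -0.72 0; -0.841 -0.235 0.42 -0.8 0; -0.841 -0.235 0.45 -0.8 0; -0.841 -0.235 0.45 -0.8 0; -0.841 -0.235 0.45 -0.8 0")

```text
time_s: 16.95
tool_pos: [0.4196, 0.0846, 0.141]
ee_rot: [[-0.867, 0.499, 0.001], [0.499, 0.867, 0.0], [-0.001, 0.001, -1.0]]
ft_force: [-0.0, 0.7, -2.3]
width: 0.771
grasp_force: 69.2
```

```bash
python3 -c "
from look import *
to(.4189,.084,.043)
c,W=look((100,260,300,480),4,'s9');V=W.reshape(-1,3)
print(caddy(W,[(.504,.1,.03)]))
for z in(.118,.126,.134,.142,.15):
  k=V[(abs(V[:,2]-z)<.004)&(np.hypot(V[:,0]-.419,V[:,1]-.085)<.042)]
  if len(k)>10: print(z,len(k),fitr(k[:,:2],.033,[.419,.085]))
"
```

```text
t 16.95 pos [0.4196 0.0846 0.141 ] shares [ 0.002 -0.006  0.653] yaw 60.06 w 0.771
caddy [0.4666 0.0716 1.271 ] 75 1112 61 medres 0.0013
{'wide': array([0.41886855, 0.08636068]), 'mid': array([0.47773757, 0.02284344]), 'narrow': array([0.5033106 , 0.10558412])}
0.118 124 [0.42230895 0.08733713]
0.126 129 [0.4221572  0.08687954]
0.134 125 [0.4218234  0.08744684]
0.142 137 [0.42190387 0.08769674]
0.15 137 [0.42165524 0.08754839]
```

View pics/s9.png

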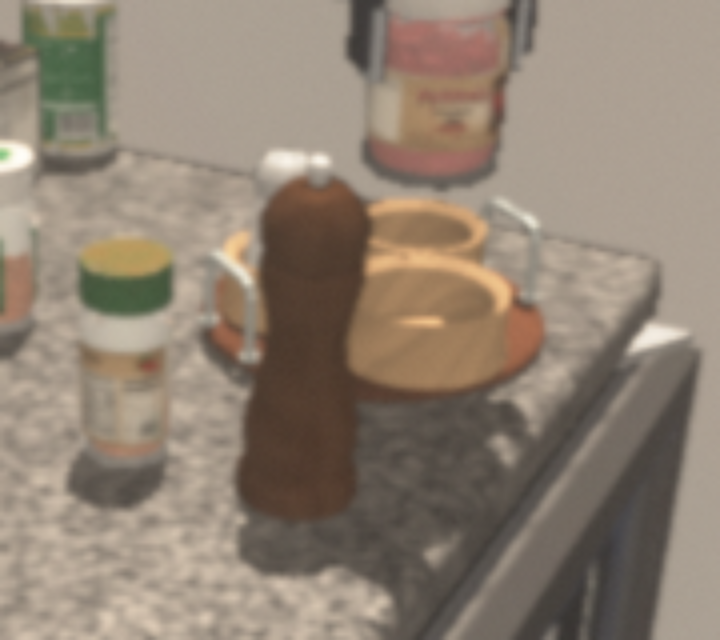

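drive_tool(targets="0.009 -0.009 0.1 0 0; 0.009 -0.009 0.2 0 0; 0.009 -0.009 0.3 0 0; 0.009 -0.009 0.38 0 0; 0.009 -0.009 0.42 0 0; 0.009 -0.009 0.46 0 0; 0.009 -0.009 0.5 0 0; 0.009 -0.009 0.54 0 0; 0.009 -0.009 0.58 0 0; 0.009 -0.009 0.6 0 0; 0.009 -0.009 0.6 0 0")

```text
time_s: 18.1
tool_pos: [0.4171, 0.0836, 0.0499]
ee_rot: [[-0.867, 0.498, -0.001], [0.498, 0.867, -0.0], [0.001, -0.0, -1.0]]
ft_force: [-0.3, -0.1, -4.0]
width: 0.772
grasp_force: 69.2
```

drive_tool(targets="0 0 0.01 0 0; 0 0 0.02 0 0; 0 0 0.03 0 0; 0 0 0.04 0 0; 0 0 0.04 0 0")

```text
time_s: 18.6
tool_pos: [0.4172, 0.0836, 0.0441]
ee_rot: [[-0.867, 0.498, -0.0], [0.498, 0.867, -0.0], [0.0, -0.0, -1.0]]
ft_force: [0.7, 0.7, -2.6]
width: 0.773
grasp_force: 69.2
```

Foot near 15 mm; continue gently.

drive_tool(targets="0 0 0.006 0 0; 0 0 0.012 0 0; 0 0 0.012 0 0")

```text
time_s: 18.9
tool_pos: [0.4172, 0.0836, 0.0423]
ee_rot: [[-0.867, 0.498, -0.0], [0.498, 0.867, -0.0], [0.0, -0.0, -1.0]]
ft_force: [0.1, 0.1, -3.2]
width: 0.774
grasp_force: 69.2
```

drive_tool(targets="0 0 0.005 0 0; 0 0 0.007 0 0; 0 0 0.007 0 0")

```text
time_s: 19.2
tool_pos: [0.4172, 0.0836, 0.0413]
ee_rot: [[-0.867, 0.498, -0.0], [0.498, 0.867, -0.0], [0.0, -0.0, -1.0]]
ft_force: [-0.0, 0.3, -3.4]
width: 0.775
grasp_force: 69.2
```

drive_tool(targets="0 0 0.005 0 0; 0 0 0.005 0 0; 0 0 0.005 0 0.4; 0 0 0.005 0 0.6; 0 0 0.005 0 0.75; 0 0 0.005 0 0.85; 0 0 0 0 0.85; 0 0 -0.05 0 0.85")

```text
time_s: 20.0
tool_pos: [0.4169, 0.0835, 0.0487]
ee_rot: [[-0.867, 0.498, -0.001], [0.498, 0.867, -0.0], [0.001, -0.001, -1.0]]
ft_force: [-0.4, -0.0, -0.6]
width: 0.923
grasp_force: 0.0
```

drive_tool(targets="0 0 -0.1 0 0.85; 0 0 -0.3 0 0.85; 0 0 -0.6 0 0.85; 0 0 -0.9 0 0.85; 0 0 -1 0 0.85; 0 0 -1 0 0.85; 0 0 -1 0 0.85")

```text
time_s: 20.7
tool_pos: [0.417, 0.0836, 0.1986]
ee_rot: [[-0.867, 0.498, -0.0], [0.498, 0.867, 0.0], [0.0, -0.0, -1.0]]
ft_force: [-0.1, 0.6, 0.1]
width: 0.924
grasp_force: 0.0
```

```bash
python3 -c "
from look import *
c,W=look((100,260,300,480),4,'s10');V=W.reshape(-1,3)
for z in(.06,.08,.095):
  k=V[(abs(V[:,2]-z)<.006)&(np.hypot(V[:,0]-.419,V[:,1]-.085)<.042)]
  if len(k)>10: print(z,len(k),fitr(k[:,:2],.033,[.419,.085]))
c=cams.read_camera('top');T=pts(c).reshape(-1,3);k=T[(abs(T[:,2]-.11)<.008)&(np.hypot(T[:,0]-.419,T[:,1]-.085)<.05)];print('jam top',len(k),np.median(k,0),(k.min(0)+k.max(0))/2)
k=T[(T[:,2]>.121)&(T[:,2]<.18)&(np.hypot(T[:,0]-.376,T[:,1]-.231)<.035)];print('mill',len(k),(k.min(0)+k.max(0))/2,k.mean(0)) if len(k) else 0
to(.3765,.230,.108)
"
```

```text
0.06 168 [0.41934195 0.08685488]
0.08 179 [0.41995266 0.08536179]
0.095 172 [0.42193933 0.08251879]
jam top 378 [0.41328667 0.09700039 0.10941759] [0.41592281 0.09554119 0.10851463]
mill 536 [0.3771234  0.23002118 0.1540933 ] [0.37610824 0.22984097 0.15200139]
t 20.8 pos [0.4167 0.0836 0.1978] shares [0.718 0.714 0.599] yaw 60.14 w 0.919
```

drive_tool(targets="0.15 0.15 0 0 0.85; 0.35 0.35 0 0 0.85; 0.55 0.55 0 0 0.85; 0.718 0.71 0 0 0.85; 0.718 0.71 0 0 0.85; 0.718 0.71 0.1 0 0.85; 0.718 0.71 0.25 0 0.85; 0.718 0.71 0.35 0 0.85; 0.718 0.71 0.35 0 0.85; 0.718 0.71 0.35 0 0.85")

```text
time_s: 21.8
tool_pos: [0.3769, 0.2292, 0.1463]
ee_rot: [[-0.867, 0.498, -0.001], [0.498, 0.867, -0.001], [0.001, -0.001, -1.0]]
ft_force: [0.9, -0.6, 1.2]
width: 0.922
grasp_force: 0.0
```

```bash
python3 -c "
from look import *
to(.3765,.2295,.105)
c,W=look((60,220,300,480),4,'s11')
s=sense();L=(W-np.array(s['tool_pos']))@np.array(s['ee_rot'])
for sg in(1,-1):
  m=(abs(L[...,0])<.02)&(sg*L[...,1]>.027)&(sg*L[...,1]<.065)&(W[...,2]>.105)&(L[...,2]>-.06); k=L[m]; print(len(k),k.min(0),k.max(0)) if len(k) else 0
"
```

```text
t 21.8 pos [0.3769 0.2292 0.1463] shares [0.003 0.    0.275] yaw 60.12 w 0.922
192 [-0.00875222  0.02701448 -0.05957532] [0.0126382  0.05609027 0.01133511]
219 [-0.01268417 -0.05127348 -0.05986595] [ 0.01290535 -0.03590249 -0.02359081]
```

View pics/s11.png

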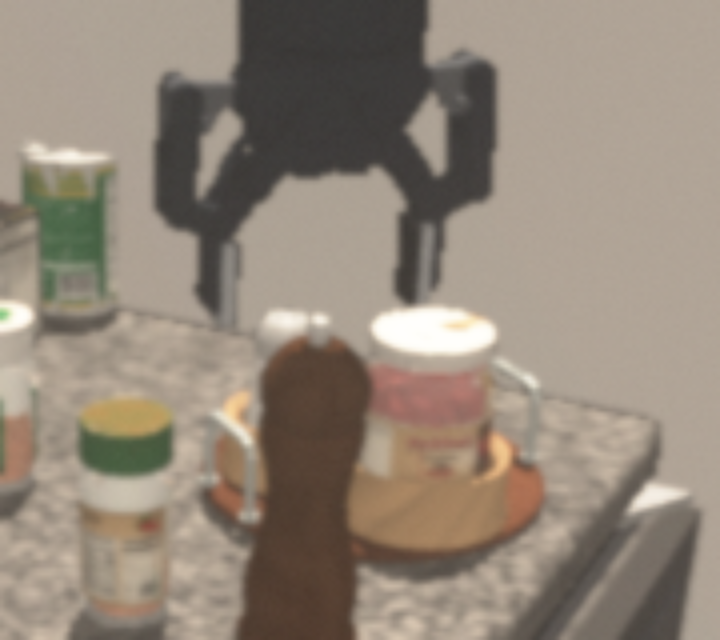

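drive_tool(targets="0 0 0.08 0 0.85; 0 0 0.16 0 0.85; 0 0 0.23 0 0.85; 0 0 0.275 0 0.85; 0 0 0.275 0 0.85; 0 0 0.275 0 0.5; 0 0 0.275 0 0.3; 0 0 0.275 0 0.1; 0 0 0.275 0 -0.2; 0 0 0.275 0 -0.4; 0 0 0.275 0 -0.4; 0 0 0.275 0 -0.4", squeeze=50)

```text
time_s: 23.05
tool_pos: [0.3774, 0.2297, 0.106]
ee_rot: [[-0.867, 0.498, 0.001], [0.498, 0.867, 0.001], [-0.001, 0.001, -1.0]]
ft_force: [-1.4, -1.6, 7.4]
width: 0.538
grasp_force: 50.3
```

drive_tool(targets="0 0 0 0 -0.4; 0 0 0 0 -0.4; 0 0 -0.03 0 -0.4; 0 0 -0.08 0 -0.4; 0 0 -0.15 0 -0.4; 0 0 -0.15 0 -0.4; 0 0 -0.15 0 -0.4")

```text
time_s: 23.75
tool_pos: [0.377, 0.2296, 0.1279]
ee_rot: [[-0.867, 0.498, 0.001], [0.498, 0.867, 0.0], [-0.0, 0.001, -1.0]]
ft_force: [0.3, -0.6, -2.1]
width: 0.536
grasp_force: 51.4
```

```bash
python3 -c "
from look import *
to(.474,.0165,.24)
c,W=look((80,260,300,480),3,'s12');V=W.reshape(-1,3)
for z,r in((.03,.029),(.037,.029),(.155,.0245)):
  k=V[(abs(V[:,2]-z)<.006)&(np.hypot(V[:,0]-.377,V[:,1]-.231)<.036)]
  if len(k)>10: print(z,len(k),fitr(k[:,:2],r,[.377,.231]),fit(k[:,:2]))
k=V[np.hypot(V[:,0]-.377,V[:,1]-.231)<.036]; k=k[k[:,0]<.377+.02]
for z in np.arange(.0,.06,.006): print(round(z,3),(abs(k[:,2]-z)<.003).sum(),end=' ')
"
```

```text
t 23.75 pos [0.377  0.2296 0.1279] shares [-1.269 -0.91  -0.747] yaw 60.14 w 0.536
0.03 203 [0.38017652 0.23272229] (array([0.37914139, 0.23405216]), np.float64(0.027636689100591635))
0.037 209 [0.38154298 0.23113412] (array([0.37928023, 0.2339083 ]), np.float64(0.026259102417501238))
0.155 230 [0.3768967  0.23249871] (array([0.38506956, 0.22690488]), np.float64(0.033310711652480895))
0.0 406 0.006 0 0.012 0 0.018 3 0.024 72 0.03 95 0.036 117 0.042 68 0.048 66 0.054 81
```

View pics/s12.png

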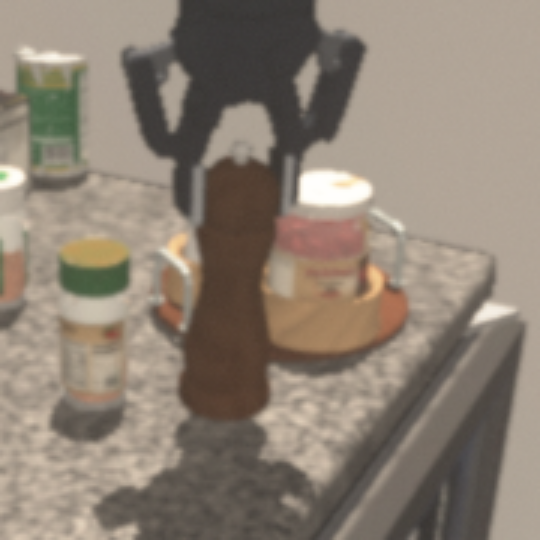

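drive_tool(targets="0 0 -0.15 0 -0.4; 0 0 -0.4 0 -0.4; 0 0 -0.6 0 -0.4; 0 0 -0.78 0 -0.4; -0.05 -0.04 -0.78 0 -0.4; -0.2 -0.15 -0.78 0 -0.4; -0.35 -0.25 -0.78 0 -0.4; -0.5 -0.36 -0.78 0 -0.4; -0.6 -0.43 -0.78 0 -0.4; -0.6 -0.43 -0.78 0 -0.4; -0.6 -0.43 -0.78 0 -0.4")

```text
time_s: 24.9
tool_pos: [0.4226, 0.1285, 0.2436]
ee_rot: [[-0.867, 0.499, -0.002], [0.499, 0.867, -0.0], [0.001, -0.001, -1.0]]
ft_force: [-0.6, 0.2, -1.7]
width: 0.538
grasp_force: 52.1
```

```bash
python3 -c "
from look import *
to(.473,.0165,.245)
"
```

```text
t 24.9 pos [0.4226 0.1285 0.2436] shares [-0.664 -0.479 -0.01 ] yaw 60.08 w 0.538
```

drive_tool(targets="-0.08 -0.05 0 0.1 -0.4; -0.2 -0.15 0 0.22 -0.4; -0.33 -0.24 0 0.34 -0.4; -0.46 -0.34 0 0.46 -0.4; -0.58 -0.43 0 0.58 -0.4; -0.664 -0.479 0 0.68 -0.4; -0.664 -0.479 0 0.75 -0.4; -0.664 -0.479 0 0.75 -0.4; -0.664 -0.479 0 0.75 -0.4; -0.664 -0.479 0 0.75 -0.4")

```text
time_s: 25.9
tool_pos: [0.4733, 0.0175, 0.2445]
ee_rot: [[-0.264, 0.965, -0.0], [0.965, 0.264, 0.0], [0.0, -0.0, -1.0]]
ft_force: [-0.1, -0.4, -1.4]
width: 0.536
grasp_force: 52.1
```

```bash
python3 -c "
from look import *
to(.473,.0165,.12)
c,W=look((60,220,300,480),4,'s13');V=W.reshape(-1,3)
print(caddy(W,[(.419,.085,.036),(.504,.1,.028)]))
for z,r in((.146,.029),(.154,.029),(.162,.029)):
  k=V[(abs(V[:,2]-z)<.004)&(np.hypot(V[:,0]-.475,V[:,1]-.02)<.036)]
  if len(k)>10: print(z,len(k),fitr(k[:,:2],r,[.475,.02]),fit(k[:,:2]))
c=cams.read_camera('top');T=pts(c);print(caddy(T,[(.419,.085,.036),(.504,.1,.028)]))
"
```

```text
t 25.9 pos [0.4733 0.0175 0.2445] shares [-0.006 -0.003  0.83 ] yaw 15.29 w 0.536
caddy [0.4663 0.069  1.2155] 72 797 73 medres 0.0009
{'wide': array([0.41938733, 0.08643489]), 'mid': array([0.47464267, 0.0197502 ]), 'narrow': array([0.50476564, 0.10094507])}
0.146 104 [0.47704456 0.01984261] (array([0.47613738, 0.02108754]), np.float64(0.02781029022544297))
0.154 101 [0.47932219 0.01735364] (array([0.47618952, 0.02158345]), np.float64(0.02501432771255211))
0.162 83 [0.47819604 0.01751417] (array([0.47526639, 0.02174673]), np.float64(0.024801976558541102))
caddy [0.4658 0.0654 1.2115] 286 375 126 medres 0.0008
{'wide': array([0.41894416, 0.08296733]), 'mid': array([0.47393022, 0.01606043]), 'narrow': array([0.50438027, 0.0971332 ])}
```

View pics/s13.png

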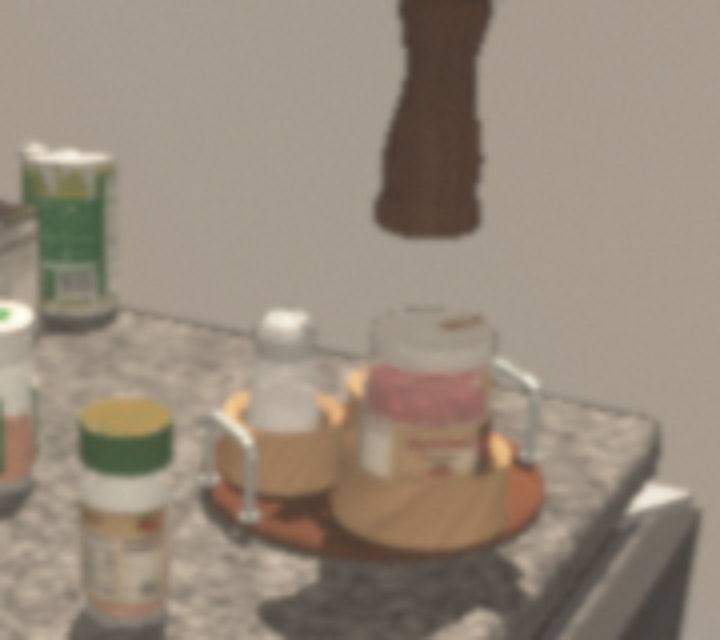

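drive_tool(targets="0 -0.01 0.08 0 -0.4; 0 -0.01 0.18 0 -0.4; 0 -0.01 0.28 0 -0.4; 0 -0.01 0.38 0 -0.4; 0 -0.01 0.46 0 -0.4; 0 -0.01 0.52 0 -0.4; 0 -0.01 0.56 0 -0.4; 0 -0.01 0.56 0 -0.4")

```text
time_s: 26.8
tool_pos: [0.4718, 0.0165, 0.16]
ee_rot: [[-0.261, 0.965, -0.001], [0.965, 0.261, 0.0], [0.0, -0.001, -1.0]]
ft_force: [0.8, -0.0, -2.2]
width: 0.536
grasp_force: 52.1
```

```bash
python3 -c "
from look import *
to(.472,.0165,.118)
c=cams.read_camera('scene');W=pts(c);V=W.reshape(-1,3)
for z,r in((.065,.029),(.07,.029),(.075,.029)):
  k=V[(abs(V[:,2]-z)<.004)&(np.hypot(V[:,0]-.475,V[:,1]-.02)<.036)]
  if len(k)>10: print(z,len(k),fitr(k[:,:2],r,[.475,.02]),fit(k[:,:2]))
"
```

```text
t 26.8 pos [0.4718 0.0165 0.16  ] shares [-0.001  0.002  0.28 ] yaw 15.14 w 0.536
```

drive_tool(targets="0 0 0.04 0 -0.4; 0 0 0.07 0 -0.4; 0 0 0.1 0 -0.4; 0 0 0.1 0 -0.4; 0 0 0.1 0 -0.4")

```text
time_s: 27.35
tool_pos: [0.472, 0.0165, 0.1456]
ee_rot: [[-0.261, 0.965, -0.0], [0.965, 0.261, 0.0], [0.0, -0.0, -1.0]]
ft_force: [-0.7, 0.3, -1.9]
width: 0.537
grasp_force: 52.1
```

drive_tool(targets="0 0 0.02 0 -0.4; 0 0 0.04 0 -0.4; 0 0 0.06 0 -0.4; 0 0 0.06 0 -0.4")

```text
time_s: 27.75
tool_pos: [0.4718, 0.0165, 0.1361]
ee_rot: [[-0.261, 0.965, -0.001], [0.965, 0.261, 0.0], [0.0, -0.001, -1.0]]
ft_force: [1.6, 0.7, -1.4]
width: 0.537
grasp_force: 52.1
```

drive_tool(targets="0 0 0.02 0 -0.4; 0 0 0.04 0 -0.4; 0 0 0.06 0 -0.4; 0 0 0.08 0 -0.4; 0 0 0.1 0 -0.4; 0 0 0.1 0 -0.4")

```text
time_s: 28.35
tool_pos: [0.4718, 0.0165, 0.1212]
ee_rot: [[-0.261, 0.965, -0.001], [0.965, 0.261, 0.0], [0.0, -0.001, -1.0]]
ft_force: [-0.9, -0.9, -1.9]
width: 0.537
grasp_force: 52.1
```

drive_tool(targets="0 0 0.007 0 -0.4; 0 0 0.014 0 -0.4; 0 0 0.014 0 -0.4")

```text
time_s: 28.65
tool_pos: [0.472, 0.0165, 0.1195]
ee_rot: [[-0.261, 0.965, -0.0], [0.965, 0.261, -0.0], [0.0, -0.0, -1.0]]
ft_force: [-0.1, -0.9, -2.0]
width: 0.536
grasp_force: 52.1
```

drive_tool(targets="0 0 0.007 0 -0.4; 0 0 0.01 0 -0.4; 0 0 0.01 0 -0.4")

```text
time_s: 28.95
tool_pos: [0.472, 0.0165, 0.1181]
ee_rot: [[-0.261, 0.965, 0.0], [0.965, 0.261, -0.0], [-0.0, 0.0, -1.0]]
ft_force: [-0.3, 0.2, -1.3]
width: 0.541
grasp_force: 52.2
```

drive_tool(targets="0 0 0.005 0 -0.4; 0 0 0.007 0 -0.4; 0 0 0.007 0 -0.4")

```text
time_s: 29.25
tool_pos: [0.4724, 0.0164, 0.118]
ee_rot: [[-0.261, 0.965, 0.001], [0.965, 0.261, -0.0], [-0.001, 0.001, -1.0]]
ft_force: [-4.5, -1.0, 11.2]
width: 0.534
grasp_force: 53.2
```

Contact with the floor. Release and rise.

drive_tool(targets="0 0 -0.004 0 -0.4; 0 0 -0.004 0 0.2; 0 0 -0.004 0 0.35; 0 0 -0.004 0 0.45; 0 0 -0.004 0 0.5; 0 0 -0.004 0 0.5; 0 0 -0.1 0 0.5; 0 0 -0.3 0 0.5; 0 0 -0.5 0 0.5; 0 0 -0.7 0 0.5; 0 0 -0.7 0 0.5")

```text
time_s: 30.35
tool_pos: [0.4733, 0.0165, 0.2257]
ee_rot: [[-0.261, 0.965, 0.006], [0.965, 0.261, -0.0], [-0.002, 0.006, -1.0]]
ft_force: [1.2, -0.5, -0.1]
width: 0.746
grasp_force: 0.0
```

drive_tool(targets="0.3 -0.1 0 0 0.5; 0.6 -0.3 0 0 0.5; 0.9 -0.5 0 0 0.5; 0.9 -0.7 0 0 0.5; 0.9 -0.7 0 0 0.5")

```text
time_s: 30.85
tool_pos: [0.3325, 0.1199, 0.2214]
ee_rot: [[-0.264, 0.965, -0.0], [0.965, 0.264, -0.0], [0.0, -0.0, -1.0]]
ft_force: [0.3, 0.1, 0.2]
width: 0.751
grasp_force: 0.0
```

```bash
python3 -c "
from look import *
s=sense();print(s['time_s'],s['tool_pos'],s['ft_force'])
c,W=look((60,220,300,480),4,'s14');V=W.reshape(-1,3)
c=cams.read_camera('top');T=pts(c).reshape(-1,3);print(caddy(T,[(.419,.085,.036),(.504,.1,.028),(.474,.017,.033)]))
for n,q,r,h in(('mill',(.474,.017),.035,.128),('salt',(.504,.097),.03,.085),('jam',(.419,.083),.045,.104),('spice',(.464,.259),.04,.099),('white',(.615,.21),.04,.093),('nut',(.505,.484),.05,.105)):
  k=T[(np.hypot(*(T[:,:2]-q).T)<r)&(T[:,2]>h)&(T[:,2]<h+.06)]; print(n,len(k),((k.min(0)+k.max(0))/2).round(4),k.mean(0).round(4),k[:,2].max().round(3)) if len(k) else print(n)
"
```

```text
30.85 [0.33253368 0.11990363 0.22144224] [0.28675231 0.11449663 0.20544301]
caddy [0.4657 0.0655 1.2133] 271 262 128 medres 0.0008
{'wide': array([0.41882682, 0.08301844]), 'mid': array([0.47393006, 0.01620801]), 'narrow': array([0.50423797, 0.09733403])}
mill 587 [0.4728 0.0185 0.1557] [0.4702 0.0219 0.1618] 0.183
salt 230 [0.5038 0.0983 0.0956] [0.5032 0.0995 0.0962] 0.104
jam 618 [0.4199 0.0825 0.1096] [0.4237 0.0784 0.1096] 0.115
spice 394 [0.4644 0.2592 0.1041] [0.4642 0.2596 0.1044] 0.109
white 332 [0.618  0.2103 0.0984] [0.6175 0.2096 0.0988] 0.104
nut 883 [0.5064 0.4875 0.1107] [0.5063 0.487  0.1106] 0.116
```

View pics/s14.png

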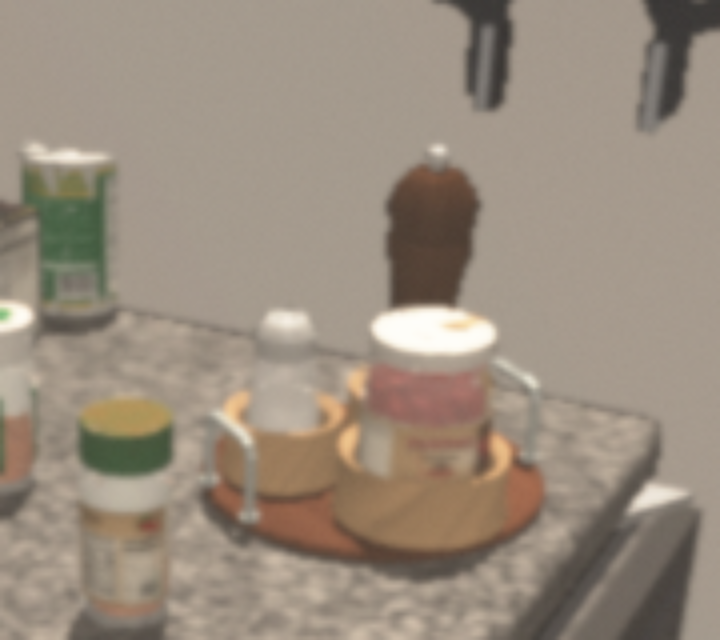

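```bash
python3 -c "
from station import arm
print(arm.close_job())"
```

```text
the job is handed in; nothing more can be done
None
```

The mill, the shaker and the jam jar are each standing fully down in their own cups, and the spice jars and nut butter jar are where they stood. I handed the job in at about 31 s; it returned no verdict, so this rests on the last camera check.

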